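# Set the gap of a slide coater with a gauge blade

## Robot

A 6-joint arm with a two-finger parallel gripper is mounted at the origin on the work surface. World frame = base frame: x ahead of the robot, y to its left, z up, the work surface at z = 0. Lengths are in m, angles in rad, forces in N, time in s.
With the tool pointing down it reaches from about 0.35 to 0.975 m from the base axis. Payload 4.9 kg.
Tool frame: the origin (TCP) lies at the very end of the fingers, on their centre line; the grasp point (between the pads) lies 19 mm behind it (grasp_offset is the distance from the TCP to the grasp point, in m); x points along the fingers, y is the direction in which the jaws open and shut, and the axes are right-handed (so a half turn about x gives the same grasp; the last joint's range is limited). The gripper opens to 85 mm and grips with 20 to 120 N. Pads are 22 mm wide; open, the fingers measure 114 mm over their backs; the gripper's body (76 mm by 85 mm) begins 54 mm behind the grasp point. The pads swing forward as they close: fully open they stand 13 mm farther back than shut.
Start: joints at [1.076, 0.053, 1.613, -0, 1.476, -0.119], TCP at [0.229, 0.581, 0.231] pointing down, gripper open.
Joint ranges: [-3.01, 3.01], [-1.01, 2.22], [0.06, 2.58], [-1.02, 4.17], [0.09, 2.62], [-3.14, 3.14]. Speed limits (rad/s): [2.57, 2.57, 3.14, 3.14, 3.14, 3.14].

## Interface

Orientations are given as a rotation vector (axis times angle).
In Python, from station import get_obs, get_image, camera_model, finish_job, grasp_offset gives the robot as it stands.
- The arm moves only by the shell command python3 -m crank 'ROWS' [OPENING] [FORCE]. ROWS is JSON, a list that holds one entry, the list of rows, each a list of 4 numbers: the shift along the world's x, y, z in m, then the turn about the world's z in degrees. In form: [[[dx, dy, dz, turn], ...]]. A call has 1 to 5 rows; each row is the pose to reach, as a shift and turn from the pose commanded when the call began; what a row does not reach only later rows make up. A row lasts 1/12 s, in which the tool goes at most 41.7 mm and 7.16 degrees, less where a joint would pass 70% of its speed; a pose out of reach is approached as far as the arm can. A call with a gripper value outside its range is refused whole. OPENING is the opening, from 0 (shut) to 1 (fully open), set as the call begins (- or left out, the last holds). The fingers move at their own pace and stop on an object; FORCE is the grip in N (left out, the last holds). Time passes only in rows, so rows that repeat a pose let the fingers close. It gives the time, the measured TCP pose, the force and the opening at its end, in the units of the state.
- get_obs(): the state, without advancing time (a new reading comes with each control period).
- get_image(name): name is "side" or "top"; returns (picture, depth): 420x560x3 uint8, red, green, blue; 420x560 float32, m along the optical axis (not along the pixel's ray), 0 where there is no reading.
- camera_model(name): a dict with "fx", "fy", "cx", "cy" (pixels), "k1" (the pictures are not rectified: a ray, as slopes to the right and down, at radius r is drawn at 1 + k1 r^2 times it, then the intrinsics apply), "xyz" and "attitude" of the camera in the world. Camera axes: x right, y down, z forward; pixel columns grow to the right and rows downward; lengths in m; the calibration is good to about 2 mm. A picture is of the moment at which its call begins. camera_model takes no time and is no camera call.
- finish_job(): hands the job in, once; it reports no verdict.
The state is a dict: "t": time; "q": joint angles; "dq": joint speeds; "effort": joint torques, N m; "tool_pos": TCP position; "tool_rot": TCP orientation; "contact_force": force on the tool from outside, world axes, zero at the start; "wrist_torque": the same for the moment, N m; "opening": finger opening in m.
Only numpy, scipy, OpenCV 4.12 (cv2) and the standard library are available. Lean on these libraries where they do the work, as an engineer would, in place of code of your own. Each camera call takes 0.05 s, during which the arm holds its last target.

## Task

Slide the steel gap gauge along its channel in the slide coater, under the adjusting screw, until it is fully home against the stop. Then turn the knurled screw on top of the coater, feeling the gauge by sliding it a few millimetres to and fro, until the blade just drags under the screw's tip: neither loose nor clamped tight. Leave the gauge in the gap with that light drag, let go of everything, never screw down hard on the blade, and do not disturb the other things on the bench.

Things in the scene. Friction and masses are not known exactly. Their poses are not given: they have to be found in the camera images.
- coater: slide coater, fixed to the bench: aluminium bed 205 x 100 mm, top 20 mm above the bench, with a white C-shaped frame (column on its -y side, overhanging arm 36 mm wide in x, top 78 mm above the bench) that carries the upright adjusting screw. Origin on the bench straight below the screw's axis, z up. The gauge's channel runs along x, open at -x, closed by a stop at +x
- channel_stop (a point): middle of the stop's face at the +x end of the channel, 20 mm past the screw's axis, on the bed's top. The channel, 28 mm wide between steel rails 6 mm high, runs back from here 160 mm to x = -140 mm, centred on the coater's y = 0
- screw_axis (a point): point of the bed's top right under the screw. The screw's flat tip, 12 mm across, starts 1 to 4 mm above where the blade's top will be; how much cannot be told from the knob's angle, as the spindle is set differently each time. The tip is sprung: once on the blade it presses 6 N more for each further mm (about 9.6 N per rad of the knob)
- screw: the adjusting screw with all it carries (knob, spindle, tip). Origin on its axis at the arm's top, 78 mm above the bench; its frame turns with the knob. Clockwise seen from above lowers the tip, 1.6 mm per rad (10 mm per turn); the knob keeps its height. At least 4.9 rad of clockwise turn and 2 rad the other way are available. It stays where it is left (friction 0.04 N m)
- knob_grip (a point): point on the screw's axis in its round knurled knob, at the height to grip, 108 mm above the bench. The knob is 32 mm across and spans 92 to 120 mm above the bench
- gauge: loose steel gap gauge, about 0.13 kg: flat blade 127 x 24 x 3 mm lying in the channel, with an upright tab pinned to it near its rear end. Origin on the underside below the tab's middle; x runs along the blade to its tip at +115 mm, the rear end is at -12 mm. Home against the stop, the origin is at x = -95 mm in the coater's frame. It starts 30 to 42 mm short of home
- gauge_tab (a point): grip point in the gauge's tab, 30 mm above the blade's underside. The tab is 12 mm (along the blade) by 24 mm across, its top 48 mm above the underside; grip it from above, above its lowest 15 mm. It rocks a little, up to 0.15 rad along the blade, on a cross pin 8 mm above the underside. Pressing down on it adds about 0.6 N of drag per newton
- gauge_tip (a point): leading end of the blade, at its underside. Free, the gauge slides with about 1 N. It just drags when the screw presses on it with 2.5 to 7.5 N (5 is ideal): sliding it then takes roughly 1.2 N per newton of screw force on top of the free drag, give or take a fifth. More than 15 N of screw force damages the blade
- spray: bystander: white spray bottle, 72 mm across, 190 mm tall; origin under its centre
- reagent: bystander: amber bottle, 60 mm across, 120 mm tall; origin under its centre
- jar: bystander: small clear jar with a white cap, 44 mm across, 50 mm tall, standing near the coater; origin under its centre
- slidebox: bystander: grey slide box with a white lid, 87 x 32 x 34 mm, lying near the coater; origin under its centre
- rack: bystander: blue open rack, 120 x 85 x 50 mm; origin under its centre
- dish: bystander: clear round dish with a lid, 94 mm across, 17 mm tall; origin under its centre
- driver: bystander: screwdriver with a black handle, 160 mm long, lying on the bench; origin under its middle
Things that resemble listed ones, but are neither listed nor needed, are in the scene too. What is shaped like the coater but purple is not meant.

How it is judged:
On the way, in this order (a step that is already met when the one before it is completed fails the run):
1. the gauge is slid home under the screw, within 3 mm of the stop (x of gauge in the frame of coater above -0.098 m and z of gauge in the frame of coater below 0.024 m), for 0.1 s.
2. the gauge is slid by the fingers in the gap, within 12 mm of home, while the screw's tip presses on it with 2.5 to 7.5 N (contact force between screw and gauge between 2.5 and 7.5 N and x of gauge in the frame of coater above -0.107 m and z of gauge in the frame of coater below 0.024 m and contact force between the fingers and gauge above 0.5 N and linear speed of gauge above 0.003 m/s), for 0.06 s.
At the end, for the whole second after the job is handed in: the gauge lies in the channel within 10 mm of home, at rest, and the screw's tip presses on its blade with 2.5 to 7.5 N (contact force between screw and gauge between 2.5 and 7.5 N and x of gauge in the frame of coater above -0.105 m and z of gauge in the frame of coater below 0.024 m and linear speed of gauge below 0.005 m/s); the robot touches nothing.
It fails at once if the screw presses on the gauge with more than 15 N (contact force between screw and gauge above 15 N).
It fails at once if a bystander is moved more than 20 mm (distance of any of spray, reagent, jar, slidebox, rack, dish, driver from where it was at the start of the episode above 0.02 m).
It also fails if it takes over 72 s, if anything falls off the work surface, if the arm or the gripper's body presses on something with over 40 N, if the wrist force passes 120 N, or if a joint passes its speed limit or range.

## Working session

There is one attempt and no reset: what is moved stays moved. The work goes in short steps, Python scripts to look and compute and a shell command to move; the robot and the scene stay as the last step left them, time stands still between calls to the robot, and variables do not carry over. Pictures are saved under pics/ and viewed, and the job is handed in when it is done.

```bash
ls; mkdir -p pics; python3 - <<'E'
from station import *
import cv2
o=get_obs();print(o);print(grasp_offset)
for n in("side","top"):
    im,d=get_image(n);cv2.imwrite(f"pics/{n}0.png",im[:,:,::-1]);print(n,camera_model(n))
    import numpy as np;np.savez(f"{n}0.npz",im=im,d=d)
E
```

```text
pics
{'t': 0.0, 'q': array([ 1.07599383e+00,  5.33971343e-02,  1.61428237e+00,  1.48205907e-05,
        1.47601578e+00, -1.18989306e-01]), 'dq': array([-0.0009187 , -0.00112384, -0.00051514, -0.00066929,  0.00045122,
       -0.00086842]), 'effort': array([-1.59266501e-04, -3.93662918e+01, -3.70184863e+01, -4.67074324e-05,
        6.68566834e-03,  2.38504145e-05]), 'tool_pos': array([0.22908513, 0.58083353, 0.23004501]), 'tool_rot': array([ 0.29329748,  1.55126193, -0.29645444]), 'contact_force': array([0.00236773, 0.08536607, 0.34730797]), 'wrist_torque': array([-0.02975324, -0.03319531,  0.01100143]), 'opening': 0.08545522126413747}
0.0187
side {'fx': 425.49222175951604, 'fy': 425.49222175951604, 'cx': 276.1935170364905, 'cy': 213.1818186169648, 'k1': -0.001860024224525362, 'xyz': array([-0.12882489, -0.83754708,  0.76953884]), 'attitude': array([-2.07578994,  0.82148253, -0.40400122])}
top {'fx': 395.976024777129, 'fy': 395.976024777129, 'cx': 280.4987437089506, 'cy': 217.92118076267798, 'k1': 0.027677001661220835, 'xyz': array([ 0.37527616, -0.15860857,  1.28348591]), 'attitude': array([-2.12904132,  2.19262791, -0.13517223])}
```

View pics/side0.png

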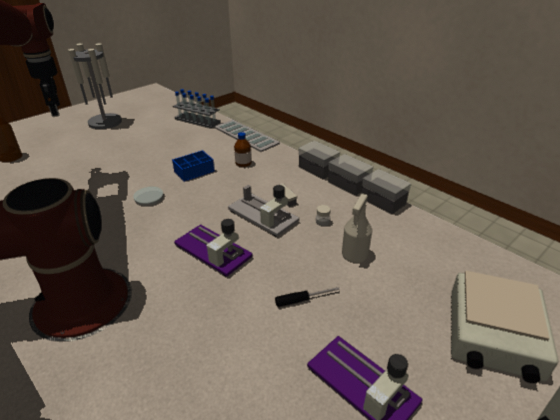

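View pics/top0.png

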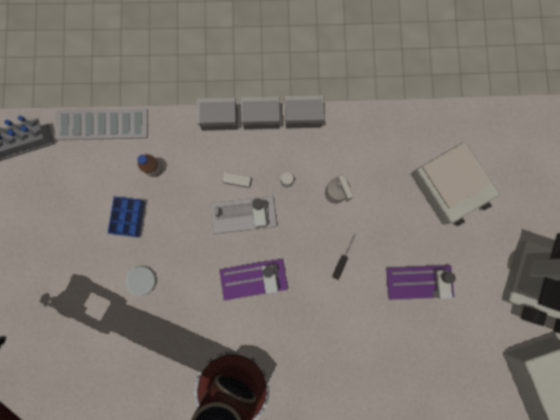

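```bash
cat >h.py <<'E'
import numpy as np,cv2
from scipy.spatial.transform import Rotation as R
from station import *
def K(m): return np.array([[m['fx'],0,m['cx']],[0,m['fy'],m['cy']],[0,0,1]]),np.array([m['k1'],0,0,0,0.])
def ray(n,px):
    m=camera_model(n);k,d=K(m)
    p=cv2.undistortPoints(np.array(px,float).reshape(-1,1,2),k,d)[:,0]
    v=np.c_[p,np.ones(len(p))]@R.from_rotvec(m['attitude']).as_matrix().T
    return m['xyz'],v
def onplane(n,px,z):
    c,v=ray(n,px); return c+v*((z-c[2])/v[:,2])[:,None]
def proj(n,P):
    m=camera_model(n);k,d=K(m);Rm=R.from_rotvec(m['attitude']).as_matrix()
    r=cv2.Rodrigues(Rm.T)[0];return cv2.projectPoints(np.array(P,float).reshape(-1,1,3),r,-Rm.T@m['xyz'],k,d)[0][:,0]
def tri(pa,pb):
    c1,v1=ray("side",[pa]);c2,v2=ray("top",[pb]);A=np.c_[v1[0],-v2[0]]
    s=np.linalg.lstsq(A,c2-c1,rcond=None)[0];a=c1+s[0]*v1[0];b=c2+s[1]*v2[0];return (a+b)/2,np.linalg.norm(a-b)
E
python3 - <<'E'
import numpy as np,cv2
a=np.load("side0.npz")['im'];b=np.load("top0.npz")['im']
def crop(im,x,y,w,h,s,f): cv2.imwrite(f,cv2.resize(im[y:y+h,x:x+w,::-1],None,fx=s,fy=s,interpolation=cv2.INTER_CUBIC))
crop(a,215,165,130,90,6,"pics/sc.png");crop(b,200,165,110,80,7,"pics/tc.png")
E
```

```text
(no output)
```

View pics/sc.png

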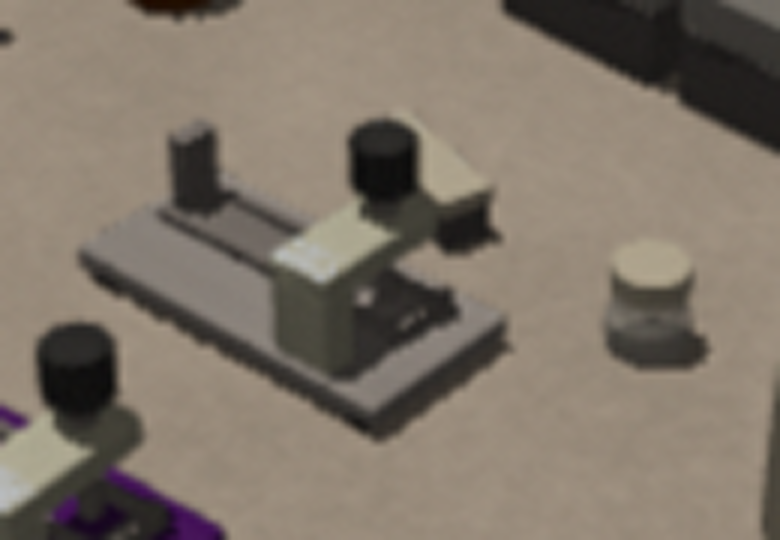

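View pics/tc.png

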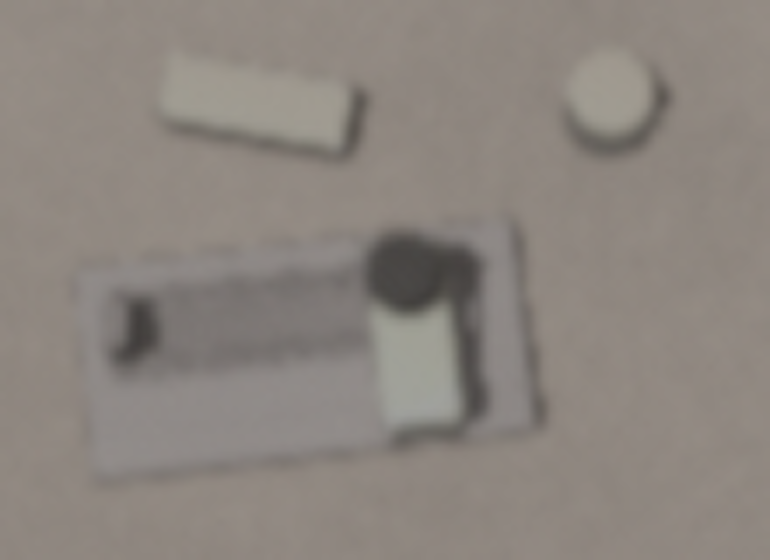

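```bash
python3 - <<'E'
from h import *
np.set_printoptions(precision=4,suppress=True)
T=lambda u,v:(200+(u+.5)/7-.5,165+(v+.5)/7-.5)
S=lambda u,v:(215+(u+.5)/6-.5,165+(v+.5)/6-.5)
c=onplane("top",[T(80,264),T(514,222),T(538,425),T(98,480)],.02);print("bed",c)
print("edges",[np.linalg.norm(c[i]-c[(i+1)%4]) for i in range(4)])
e=c[1]-c[0]+c[2]-c[3];print("yaw",np.arctan2(e[1],e[0]))
print("knobtop",onplane("top",[T(405,269)],.12),onplane("side",[S(384,135)],.12))
print(tri(S(384,135),T(405,269)))
# rim of channel, tab
print("tab top",onplane("top",[T(124,328)],.068),onplane("side",[S(192,132)],.068))
print("side bed",onplane("side",[S(82,254),S(376,418),S(505,328)],.02))
print("arm top",onplane("top",[T(375,318),T(446,305),T(388,425),T(460,415)],.078))
print("jar,box",onplane("top",[T(612,90)],.05),onplane("top",[T(170,58),T(350,88),T(340,152),T(162,115)],.034))
d=np.load("top0.npz")['d']
for p in[T(405,269),T(124,328),T(250,320),T(415,370)]:
  q=tuple(np.round(p).astype(int)); print(d[q[1],q[0]])
E
```

```text
bed [[ 0.5858  0.0564  0.02  ]
 [ 0.5997 -0.144   0.02  ]
 [ 0.5051 -0.1524  0.02  ]
 [ 0.4858  0.049   0.02  ]]
edges [np.float64(0.20087980546380074), np.float64(0.09496119826965879), np.float64(0.20238873820208444), np.float64(0.1003254425517644)]
yaw -1.4884580692857106
knobtop [[ 0.563  -0.0984  0.12  ]] [[ 0.5605 -0.0962  0.12  ]]
(array([ 0.5617, -0.0973,  0.1202]), np.float64(0.003305240901438306))
tab top [[0.5486 0.0291 0.068 ]] [[0.547  0.0328 0.068 ]]
side bed [[ 0.4793  0.0425  0.02  ]
 [ 0.4973 -0.1572  0.02  ]
 [ 0.5903 -0.1497  0.02  ]]
arm top [[ 0.5484 -0.0825  0.078 ]
 [ 0.5533 -0.1138  0.078 ]
 [ 0.5011 -0.0872  0.078 ]
 [ 0.5045 -0.1188  0.078 ]]
jar,box [[ 0.6538 -0.1905  0.05  ]] [[ 0.6782  0.0118  0.034 ]
 [ 0.6618 -0.0706  0.034 ]
 [ 0.632  -0.0654  0.034 ]
 [ 0.6516  0.0158  0.034 ]]
1.1719173
1.2290154
1.2730637
1.21746
```

```bash
python3 - <<'E'
from h import *
np.set_printoptions(precision=4,suppress=True)
o=get_obs();M=R.from_rotvec(o['tool_rot']).as_matrix();print(M)
print("jaw yaw",np.degrees(np.arctan2(M[1,1],M[0,1])), "coater x yaw",np.degrees(-1.475))
for n,P in(("target",[.549,.030]),):print(np.array(P)-o['tool_pos'][:2])
# line fits of bed edges in top image
im=np.load("top0.npz")['im'];g=cv2.resize(im[165:245,200:310],None,fx=4,fy=4,interpolation=cv2.INTER_CUBIC)
g=cv2.cvtColor(g,cv2.COLOR_RGB2GRAY);g=cv2.createCLAHE(4,(2,2)).apply(g)
e=cv2.Canny(g,60,140);L=cv2.HoughLinesP(e,1,np.pi/360,40,minLineLength=70,maxLineGap=12)
for l in L[:,0]:
  p=[(200+(l[0]+.5)/4-.5,165+(l[1]+.5)/4-.5),(200+(l[2]+.5)/4-.5,165+(l[3]+.5)/4-.5)]
  w=onplane("top",p,.02);dd=w[1]-w[0];print(l,w[:,:2].ravel(),np.degrees(np.arctan2(dd[1],dd[0])))
E
```

```text
[[-0.0009  0.367   0.9302]
 [-0.0016  0.9302 -0.367 ]
 [-1.     -0.0019 -0.0002]]
jaw yaw 68.46824622194038 coater x yaw -84.51127478179643
[ 0.3199 -0.5509]
[ 92  65 190  82] [ 0.6551  0.0181  0.6388 -0.0611] -101.63391948537839
```

```bash
python3 -m crank '[[[0.1,-0.172,0,9],[0.1,-0.172,0,9],[0.1,-0.172,0,9],[0.1,-0.172,0,9],[0.1,-0.172,0,9]]]' 0.5 30; python3 -m crank '[[[0.1,-0.172,0,9],[0.1,-0.172,0,9],[0.1,-0.172,0,9],[0.1,-0.172,0,9],[0.1,-0.172,0,9]]]'; python3 -m crank '[[[0.1,-0.172,0,8.5],[0.1,-0.172,0,8.5],[0.1,-0.172,0,8.5],[0.1,-0.172,0,8.5],[0.1,-0.172,0,8.5]]]'
```

```text
t: 0.52
tool_pos: [0.33, 0.4069, 0.2306]
tool_rot: [0.171, 1.564, -0.173]
contact_force: [0.4, 0.6, 0.3]
opening: 0.0425
t: 0.93
tool_pos: [0.4299, 0.2351, 0.231]
tool_rot: [0.048, 1.57, -0.049]
contact_force: [0.7, 0.4, -0.0]
opening: 0.0428
t: 1.35
tool_pos: [0.5299, 0.063, 0.2309]
tool_rot: [-0.068, 1.57, 0.067]
contact_force: [0.7, 0.0, 1.3]
opening: 0.0427
```

```bash
python3 -m crank '[[[0.019,-0.033,-0.1,0],[0.019,-0.033,-0.12,0],[0.019,-0.033,-0.13,0],[0.019,-0.033,-0.13,0],[0.019,-0.033,-0.13,0]]]'; python3 - <<'E'
from h import *
print(get_obs()['tool_pos'],get_obs()['contact_force'])
for n,(x,y,w,h) in(("side",(215,135,130,110)),("top",(180,150,130,100))):
    im,d=get_image(n);np.savez(f"{n}1.npz",im=im,d=d)
    s=6 if n=="side" else 6
    s=5.5 if n=="side" else 6
    cv2.imwrite(f"pics/{n}1.png",cv2.resize(im[y:y+h,x:x+w,::-1],(780,590),interpolation=cv2.INTER_CUBIC))
E
```

```text
t: 1.77
tool_pos: [0.5449, 0.0322, 0.0965]
tool_rot: [-0.066, 1.579, 0.068]
contact_force: [-0.4, -0.1, -0.4]
opening: 0.0427
[0.54491286 0.03217002 0.09653002] [-0.4030792  -0.12221124 -0.3986041 ]
```

View pics/side1.png

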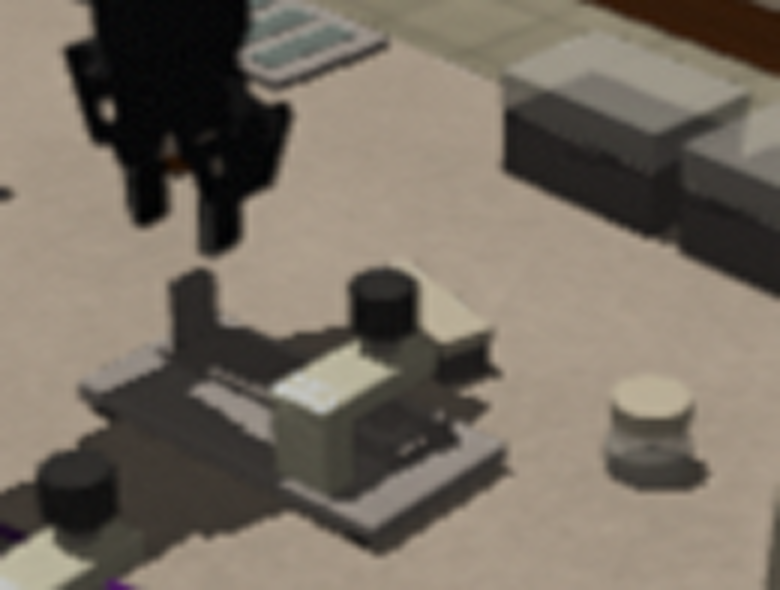

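View pics/top1.png

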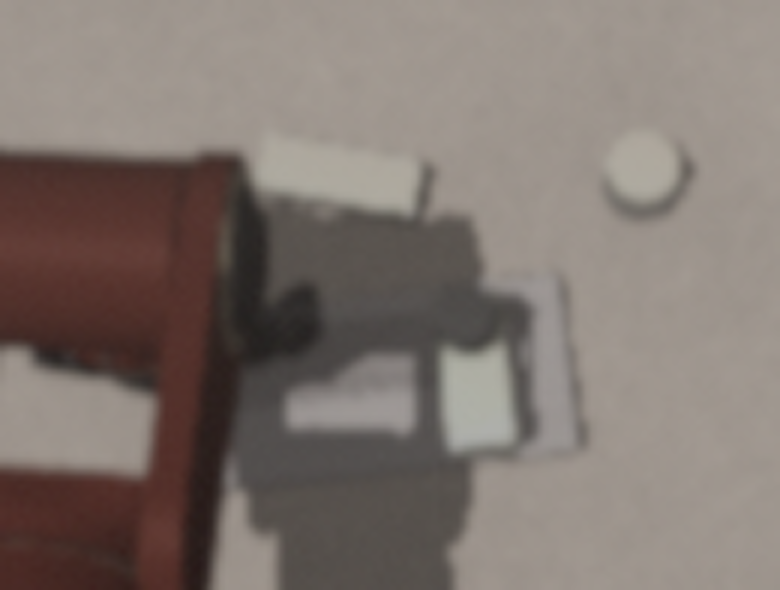

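```bash
python3 - <<'E'
from h import *
np.set_printoptions(precision=4,suppress=True)
print(get_obs()['tool_pos'],get_obs()['tool_rot'],get_obs()['q'])
S=lambda u,v:(215+(u+.5)/6-.5,135+(v+.5)*110/590-.5)
print(onplane("side",[S(147,220),S(217,249)],.102))
print(onplane("side",[S(193,277)],.068))
E
```

```text
[0.5489 0.0327 0.1025] [-0.0682  1.5688  0.0684] [-0.0759 -0.0104  1.9006  0.0002  1.2505 -1.7338]
[[0.5372 0.0538 0.102 ]
 [0.5427 0.0057 0.102 ]]
[[0.5486 0.034  0.068 ]]
```

```bash
python3 -m crank '[[[0,-0.001,-0.03,0],[0,-0.001,-0.06,0],[0,-0.001,-0.061,0],[0,-0.001,-0.061,0]]]'; python3 -m crank '[[[0,0,0,0],[0,0,0,0],[0,0,0,0],[0,0,0,0],[0,0,0,0]]]' 0 30; python3 -m crank '[[[0,0,0,0],[0,0,0,0]]]'
```

```text
t: 2.2
tool_pos: [0.5486, 0.032, 0.0416]
tool_rot: [-0.069, 1.569, 0.069]
contact_force: [-0.2, 0.2, 0.3]
opening: 0.0429
t: 2.62
tool_pos: [0.5507, 0.0314, 0.0436]
tool_rot: [-0.068, 1.565, 0.068]
contact_force: [-1.1, 1.3, 6.4]
opening: 0.0114
t: 2.78
tool_pos: [0.5507, 0.0314, 0.0436]
tool_rot: [-0.068, 1.565, 0.068]
contact_force: [-0.0, 0.5, 7.9]
opening: 0.0113
```

```bash
python3 -m crank '[[[0,0,0.001,0],[0,0,0.002,0],[0,0,0.002,0]]]';  python3 -m crank '[[[0.001,-0.009,0,0],[0.002,-0.018,0,0],[0.002,-0.025,0,0],[0.002,-0.025,0,0]]]'
```

```text
t: 3.03
tool_pos: [0.5493, 0.0313, 0.0436]
tool_rot: [-0.068, 1.568, 0.068]
contact_force: [0.9, 0.3, 4.8]
opening: 0.0114
t: 3.37
tool_pos: [0.5515, 0.0058, 0.0436]
tool_rot: [-0.067, 1.567, 0.068]
contact_force: [0.6, -0.3, 4.7]
opening: 0.0114
```

```bash
python3 -m crank '[[[0,-0.001,0,0],[0,-0.002,0,0],[0,-0.003,0,0],[0,-0.004,0,0]]]';  python3 -m crank '[[[0.0003,-0.001,0,0],[0.0003,-0.002,0,0],[0.0003,-0.003,0,0],[0.0003,-0.004,0,0]]]'
```

```text
t: 3.7
tool_pos: [0.5516, 0.0033, 0.0436]
tool_rot: [-0.066, 1.567, 0.07]
contact_force: [1.2, 4.8, 5.0]
opening: 0.0114
t: 4.03
tool_pos: [0.552, -0.0007, 0.0436]
tool_rot: [-0.066, 1.567, 0.07]
contact_force: [1.4, 4.6, 5.1]
opening: 0.0115
```

```bash
python3 -m crank '[[[0,0,0.001,0],[0,0,0.002,0],[0,0,0.002,0],[0,0,0.002,0]]]'; python3 -m crank '[[[0,-0.001,0,0],[0,-0.002,0,0],[0,-0.003,0,0]]]';
```

```text
t: 4.37
tool_pos: [0.5519, -0.0013, 0.0445]
tool_rot: [-0.067, 1.566, 0.069]
contact_force: [4.4, 3.7, -1.5]
opening: 0.0117
t: 4.62
tool_pos: [0.5519, -0.0026, 0.0446]
tool_rot: [-0.063, 1.566, 0.071]
contact_force: [5.4, 11.0, -0.7]
opening: 0.0114
```

```bash
python3 -m crank '[[[0.0015,0,0,0],[0.0015,-0.001,0,0],[0.0015,-0.002,0,0],[0.0015,-0.002,0,0]]]'; python3 - <<'E'
from h import *
np.set_printoptions(precision=4,suppress=True)
o=get_obs();print(o['tool_pos'],o['contact_force'],o['wrist_torque'])
for n,(x,y,w,h) in(("side",(215,135,130,110)),("top",(180,150,130,100))):
    im,d=get_image(n);np.savez(f"{n}2.npz",im=im,d=d)
    cv2.imwrite(f"pics/{n}2.png",cv2.resize(im[y:y+h,x:x+w,::-1],(780,590),interpolation=cv2.INTER_CUBIC))
E
```

```text
t: 4.95
tool_pos: [0.5521, -0.0028, 0.0439]
tool_rot: [-0.06, 1.569, 0.074]
contact_force: [2.1, 14.1, 1.2]
opening: 0.0114
[ 0.5521 -0.0028  0.0439] [ 2.0958 14.1009  1.1726] [ 2.7045 -0.5074  0.0551]
```

View pics/side2.png

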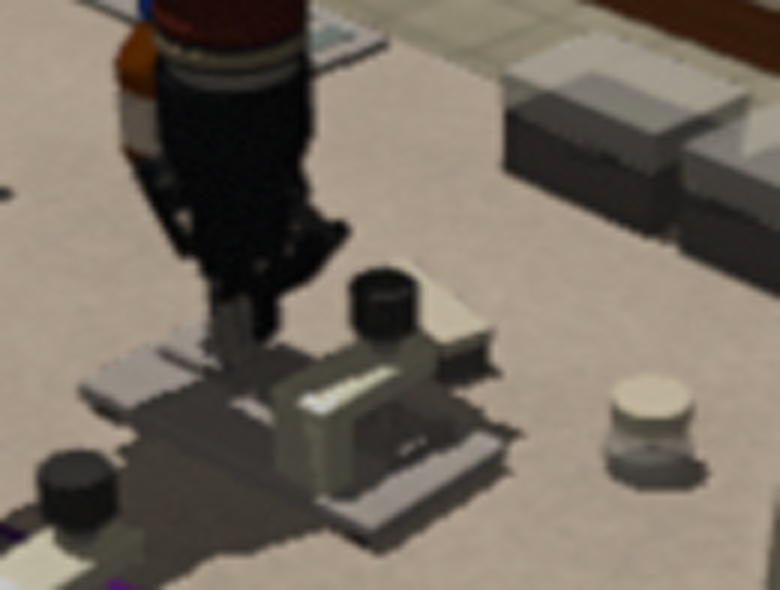

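```bash
python3 -m crank '[[[-0.0002,0.002,0,0],[-0.0004,0.004,0,0],[-0.0005,0.006,0,0],[-0.0006,0.007,0,0]]]'; python3 -m crank '[[[0,0.001,0,0],[-0.0001,0.002,0,0],[-0.0001,0.003,0,0]]]';python3 -m crank '[[[0,-0.001,0,0],[0.0001,-0.002,0,0],[0.0002,-0.003,0,0],[0.0003,-0.004,0,0]]]';python3 -m crank '[[[0,-0.0005,0,0],[0,-0.001,0,0]]]'
```

```text
t: 5.38
tool_pos: [0.5519, -0.0002, 0.0443]
tool_rot: [-0.07, 1.569, 0.067]
contact_force: [3.9, -1.4, -1.6]
opening: 0.0114
t: 5.63
tool_pos: [0.5517, 0.003, 0.0444]
tool_rot: [-0.068, 1.569, 0.067]
contact_force: [3.3, -1.7, -1.4]
opening: 0.0115
t: 5.97
tool_pos: [0.5519, -0.0001, 0.0444]
tool_rot: [-0.067, 1.569, 0.069]
contact_force: [4.7, 2.9, 0.3]
opening: 0.011
t: 6.13
tool_pos: [0.552, -0.0012, 0.0444]
tool_rot: [-0.067, 1.569, 0.069]
contact_force: [5.0, 3.7, -1.0]
opening: 0.0112
```

```bash
python3 -m crank '[[[0,0.0005,0,0],[0,0.0005,0,0],[0,0.0005,0,0]]]' 0.5; python3 -m crank '[[[0,0,0.04,0],[0,0,0.08,0],[0,0,0.1,0],[0.005,-0.03,0.1,0],[0.01,-0.07,0.1,0]]]' 0.7; python3 -m crank '[[[0,-0.027,0,0],[0,-0.027,0,0],[0,-0.027,0,0]]]'
python3 - <<'E'
from h import *
np.set_printoptions(precision=4,suppress=True)
o=get_obs();print(o['tool_pos'],o['contact_force'],o['tool_rot'],o['q'])
for n,(x,y,w,h) in(("side",(215,125,130,110)),("top",(180,150,130,100))):
    im,d=get_image(n);np.savez(f"{n}3.npz",im=im,d=d)
    cv2.imwrite(f"pics/{n}3.png",cv2.resize(im[y:y+h,x:x+w,::-1],(780,590),interpolation=cv2.INTER_CUBIC))
E
```

```text
t: 6.38
tool_pos: [0.5507, -0.0013, 0.0437]
tool_rot: [-0.068, 1.572, 0.068]
contact_force: [0.3, -0.1, 0.2]
opening: 0.0424
t: 6.8
tool_pos: [0.5628, -0.0703, 0.1469]
tool_rot: [-0.072, 1.566, 0.071]
contact_force: [0.9, 0.3, -0.3]
opening: 0.0598
t: 7.05
tool_pos: [0.5611, -0.0992, 0.1439]
tool_rot: [-0.065, 1.571, 0.066]
contact_force: [0.3, 0.2, 0.5]
opening: 0.0596
[ 0.5611 -0.0992  0.1439] [0.2885 0.2117 0.5105] [-0.0655  1.5714  0.0664] [-0.3056 -0.0068  1.8231 -0.      1.3271 -1.9603]
```

View pics/side3.png

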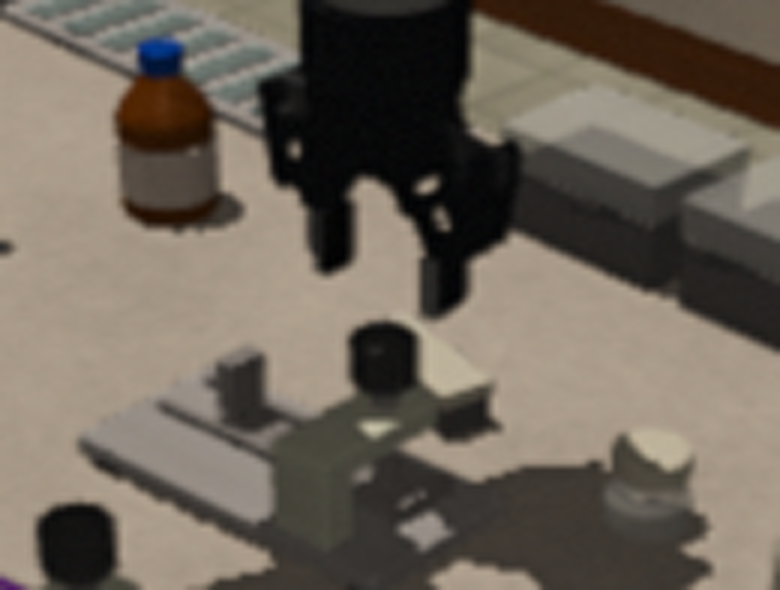

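```bash
python3 -m crank '[[[0.001,0.0015,-0.03,0],[0.001,0.0015,-0.053,0],[0.001,0.0015,-0.053,0],[0.001,0.0015,-0.053,0]]]'; python3 -m crank '[[[0,0,0,0],[0,0,0,0],[0,0,0,0],[0,0,0,0],[0,0,0,0]]]' 0 30; python3 - <<'E'
from h import *
o=get_obs();print(o['tool_pos'],o['contact_force'],o['wrist_torque'],o['q'][5],o['tool_rot'])
E
```

```text
t: 7.48
tool_pos: [0.5613, -0.0951, 0.0897]
tool_rot: [-0.068, 1.574, 0.071]
contact_force: [0.1, 0.1, 0.6]
opening: 0.0601
t: 7.9
tool_pos: [0.5641, -0.0965, 0.0935]
tool_rot: [-0.068, 1.567, 0.068]
contact_force: [-1.3, 3.5, 6.5]
opening: 0.0315
[ 0.56407285 -0.09652904  0.09353278] [-1.2813014   3.50601515  6.51441615] [0.40252293 0.14472996 0.04008849] -1.9579107206860888 [-0.06826348  1.56660876  0.06805583]
```

```bash
python3 -m crank '[[[0,0,0,-7],[0,0,0,-14],[0,0,0,-21],[0,0,0,-28],[0,0,0,-35]]]'; python3 -m crank '[[[0,0,0,-7],[0,0,0,-14],[0,0,0,-21],[0,0,0,-28],[0,0,0,-35]]]'; python3 -m crank '[[[0,0,0,-7],[0,0,0,-14],[0,0,0,-16],[0,0,0,-16]]]'; python3 - <<'E'
from h import *
o=get_obs();print(o['tool_pos'],o['contact_force'],o['wrist_torque'],o['q'][5]);M=R.from_rotvec(o['tool_rot']).as_matrix()
print("jaw yaw",np.degrees(np.arctan2(M[1,1],M[0,1])))
E
```

```text
t: 8.32
tool_pos: [0.5638, -0.0979, 0.0935]
tool_rot: [0.413, 1.528, -0.417]
contact_force: [-2.1, -2.6, 5.8]
opening: 0.0307
t: 8.73
tool_pos: [0.5627, -0.0989, 0.0935]
tool_rot: [0.883, 1.38, -0.89]
contact_force: [-7.5, -5.4, 9.0]
opening: 0.0311
t: 9.07
tool_pos: [0.5621, -0.0991, 0.0935]
tool_rot: [1.089, 1.277, -1.098]
contact_force: [-8.1, -4.7, 10.3]
opening: 0.0313
[ 0.56207156 -0.09911754  0.09352472] [-8.1206634  -4.70195613 10.25875505] [-0.92336216  1.49241686  0.03940145] -0.45548582067537613
jaw yaw 8.890628786372673
```

```bash
python3 -m crank '[[[0,0,0,0],[0,0,0,0],[0,0,0,0]]]' 0.7; python3 -m crank '[[[0,0,0.04,7],[0,0,0.056,14],[-0.002,0.02,0.056,21],[-0.005,0.05,0.056,28],[-0.008,0.08,0.056,35]]]' 0.5; python3 -m crank '[[[0,0.01,0,7],[0,0.018,0,14],[0,0.018,0,21],[0,0.018,0,28],[0,0.018,0,35]]]' ; python3 -m crank '[[[0,0,-0.02,7],[0,0,-0.04,14],[0,0,-0.04,16],[0,0,-0.04,16]]]'; python3 - <<'E'
from h import *
o=get_obs();print(o['tool_pos'],o['contact_force']);M=R.from_rotvec(o['tool_rot']).as_matrix()
print("jaw yaw",np.degrees(np.arctan2(M[1,1],M[0,1])))
E
```

```text
t: 9.32
tool_pos: [0.5629, -0.0967, 0.0914]
tool_rot: [1.094, 1.279, -1.093]
contact_force: [-0.4, -0.0, -0.5]
opening: 0.0598
t: 9.73
tool_pos: [0.5551, -0.0161, 0.1479]
tool_rot: [0.625, 1.478, -0.624]
contact_force: [0.9, 0.6, 0.0]
opening: 0.0429
t: 10.15
tool_pos: [0.5547, 0.002, 0.147]
tool_rot: [0.146, 1.566, -0.146]
contact_force: [1.1, -0.6, 0.4]
opening: 0.0427
t: 10.48
tool_pos: [0.5535, 0.0018, 0.1052]
tool_rot: [-0.068, 1.573, 0.069]
contact_force: [0.7, -0.6, 0.2]
opening: 0.0431
[0.55347912 0.0017808  0.10523684] [ 0.66290662 -0.62374376  0.23313777]
jaw yaw 95.01272256037007
```

```bash
python3 -m crank '[[[-0.001,-0.003,-0.03,0],[-0.001,-0.003,-0.059,0],[-0.001,-0.003,-0.059,0],[-0.001,-0.003,-0.059,0]]]'; python3 -m crank '[[[0,0,0,0],[0,0,0,0],[0,0,0,0],[0,0,0,0],[0,0,0,0]]]' 0 30;  python3 -m crank '[[[0,0,0,0],[0,0,0,0]]]'
```

```text
t: 10.82
tool_pos: [0.5526, -0.0014, 0.0473]
tool_rot: [-0.067, 1.573, 0.068]
contact_force: [0.4, -0.4, 0.6]
opening: 0.042
t: 11.23
tool_pos: [0.5557, -0.0015, 0.0509]
tool_rot: [-0.068, 1.565, 0.068]
contact_force: [-0.6, 2.3, 6.2]
opening: 0.011
t: 11.4
tool_pos: [0.5557, -0.0014, 0.0509]
tool_rot: [-0.068, 1.565, 0.068]
contact_force: [-0.7, 2.2, 6.7]
opening: 0.0117
```

```bash
python3 -m crank '[[[0,0,0.0015,0],[0,0,0.003,0],[0,0,0.003,0],[0,0,0.003,0]]]'; python3 -m crank '[[[0,0.001,0,0],[0,0.002,0,0],[-0.0001,0.003,0,0],[-0.0002,0.004,0,0]]]'; python3 -m crank '[[[0,-0.001,0,0],[0,-0.002,0,0],[0.0001,-0.003,0,0],[0.0002,-0.004,0,0]]]'
```

```text
t: 11.73
tool_pos: [0.5552, -0.0016, 0.0521]
tool_rot: [-0.068, 1.566, 0.068]
contact_force: [4.8, 1.4, -1.7]
opening: 0.0109
t: 12.07
tool_pos: [0.555, 0.0007, 0.0521]
tool_rot: [-0.072, 1.566, 0.065]
contact_force: [4.8, -3.8, -1.8]
opening: 0.0116
t: 12.4
tool_pos: [0.5549, -0.0003, 0.052]
tool_rot: [-0.065, 1.567, 0.07]
contact_force: [4.6, 6.6, -1.2]
opening: 0.0113
```

```bash
python3 -m crank '[[[0,0.0015,0,0],[-0.0001,0.003,0,0],[-0.0002,0.0045,0,0],[-0.0003,0.006,0,0]]]'; python3 -m crank '[[[0,0.001,0,0],[-0.0001,0.002,0,0]]]'; python3 -m crank '[[[0,-0.0015,0,0],[0.0001,-0.003,0,0],[0.0001,-0.0045,0,0]]]'; python3 -m crank '[[[0,-0.001,0,0],[0.0001,-0.002,0,0]]]'
```

```text
t: 12.73
tool_pos: [0.5548, 0.0029, 0.052]
tool_rot: [-0.071, 1.566, 0.066]
contact_force: [5.9, -3.6, -1.3]
opening: 0.011
t: 12.9
tool_pos: [0.5547, 0.0049, 0.052]
tool_rot: [-0.071, 1.567, 0.066]
contact_force: [5.3, -3.4, -1.4]
opening: 0.0113
t: 13.15
tool_pos: [0.5546, 0.0032, 0.0519]
tool_rot: [-0.065, 1.567, 0.07]
contact_force: [6.5, 6.0, -1.2]
opening: 0.0111
t: 13.32
tool_pos: [0.5547, 0.0014, 0.0519]
tool_rot: [-0.065, 1.566, 0.07]
contact_force: [5.6, 6.5, -0.7]
opening: 0.0113
```

```bash
python3 -m crank '[[[0.001,0.0015,0,0],[0.002,0.003,0,0],[0.0019,0.0045,0,0],[0.0018,0.006,0,0]]]'; python3 -m crank '[[[0.0009,-0.0015,0,0],[0.001,-0.003,0,0],[0.001,-0.0045,0,0]]]'; python3 -m crank '[[[0,-0.001,0,0],[0.0001,-0.002,0,0]]]'; python3 -m crank '[[[0,0.0015,0,0],[-0.0001,0.003,0,0],[-0.0002,0.0045,0,0],[-0.0003,0.005,0,0]]]'
```

```text
t: 13.65
tool_pos: [0.5549, 0.0055, 0.051]
tool_rot: [-0.069, 1.571, 0.067]
contact_force: [1.2, -3.2, -0.0]
opening: 0.0111
t: 13.9
tool_pos: [0.5558, 0.0017, 0.051]
tool_rot: [-0.067, 1.571, 0.069]
contact_force: [0.3, 2.3, -0.2]
opening: 0.011
t: 14.07
tool_pos: [0.5561, -0.0006, 0.051]
tool_rot: [-0.068, 1.571, 0.068]
contact_force: [0.1, 1.1, -0.8]
opening: 0.0114
t: 14.4
tool_pos: [0.5561, 0.0043, 0.0512]
tool_rot: [-0.069, 1.57, 0.068]
contact_force: [0.3, -1.8, -1.3]
opening: 0.011
```

```bash
python3 -m crank '[[[0.0001,-0.002,0,0],[0.0003,-0.005,0,0],[0.0003,-0.005,0,0]]]'; python3 -m crank '[[[0,0,0,0],[0,0,0,0],[0,0,0,0]]]' 0.5;  python3 -m crank '[[[0,0,0.04,0],[0,0,0.08,0],[0.001,-0.005,0.095,0],[0.004,-0.035,0.095,0],[0.007,-0.07,0.095,0]]]' 0.7; python3 -m crank '[[[0,-0.027,0,0],[0,-0.027,0,0],[0,-0.027,0,0]]]'
```

```text
t: 14.65
tool_pos: [0.5564, -0.0008, 0.0513]
tool_rot: [-0.068, 1.57, 0.068]
contact_force: [0.2, 0.6, -1.1]
opening: 0.0113
t: 14.9
tool_pos: [0.5567, -0.0008, 0.0516]
tool_rot: [-0.068, 1.569, 0.068]
contact_force: [-0.2, -0.7, -0.5]
opening: 0.0425
t: 15.32
tool_pos: [0.5651, -0.0704, 0.1493]
tool_rot: [-0.072, 1.565, 0.07]
contact_force: [0.1, -0.3, -0.7]
opening: 0.0596
t: 15.57
tool_pos: [0.5635, -0.0987, 0.1465]
tool_rot: [-0.066, 1.57, 0.066]
contact_force: [0.1, -0.4, -0.6]
opening: 0.06
```

```bash
python3 -m crank '[[[-0.0005,0.001,-0.03,0],[-0.0005,0.001,-0.054,0],[-0.0005,0.001,-0.054,0],[-0.0005,0.001,-0.054,0]]]'; python3 -m crank '[[[0,0,0,0],[0,0,0,0],[0,0,0,0],[0,0,0,0],[0,0,0,0]]]' 0 30; python3 -c "
from station import *;o=get_obs();print(o['q'][5],o['q'][0])"; python3 -m crank '[[[0,0,0,-7],[0,0,0,-14],[0,0,0,-21],[0,0,0,-28],[0,0,0,-35]]]'; python3 -m crank '[[[0,0,0,-7],[0,0,0,-13],[0,0,0,-13],[0,0,0,-13]]]';python3 -c "
from station import *;o=get_obs();print(o['q'][5],o['q'][0])"; python3 -m crank '[[[0,0,0,0],[0,0,0,0],[0,0,0,0]]]' 0.7
```

```text
t: 15.9
tool_pos: [0.5616, -0.0952, 0.0907]
tool_rot: [-0.068, 1.573, 0.07]
contact_force: [0.6, 0.7, 0.3]
opening: 0.0595
t: 16.32
tool_pos: [0.5644, -0.0965, 0.0946]
tool_rot: [-0.068, 1.566, 0.068]
contact_force: [-1.6, 2.6, 6.9]
opening: 0.0311
-1.957773331972992 -0.29977744460688643
t: 16.73
tool_pos: [0.564, -0.0981, 0.0946]
tool_rot: [0.413, 1.527, -0.417]
contact_force: [-3.3, -2.7, 6.6]
opening: 0.0312
t: 17.07
tool_pos: [0.5637, -0.0986, 0.0947]
tool_rot: [0.585, 1.487, -0.59]
contact_force: [-4.1, -3.9, 6.6]
opening: 0.0309
-1.119689987129627 -0.30146353101752144
t: 17.32
tool_pos: [0.5629, -0.0965, 0.0922]
tool_rot: [0.588, 1.49, -0.587]
contact_force: [-0.2, -0.1, 0.8]
opening: 0.0595
```

```bash
python3 -m crank '[[[0,0,0.04,7],[0,0,0.056,14],[-0.001,0.02,0.056,21],[-0.003,0.05,0.056,28],[-0.006,0.08,0.056,35]]]' 0.5; python3 -m crank '[[[-0.0005,0.0155,-0.03,7],[-0.0005,0.0155,-0.04,13],[-0.0005,0.0155,-0.04,13],[-0.0005,0.0155,-0.04,13]]]' ; python3 -c "
from station import *;o=get_obs();print(o['tool_pos'])"
```

```text
t: 17.73
tool_pos: [0.5572, -0.0162, 0.1487]
tool_rot: [0.107, 1.567, -0.107]
contact_force: [-0.3, 0.8, 0.5]
opening: 0.0424
t: 18.07
tool_pos: [0.5558, -0.0008, 0.1074]
tool_rot: [-0.066, 1.572, 0.067]
contact_force: [-0.3, 0.2, 0.7]
opening: 0.0429
[ 0.55584112 -0.00080823  0.10744763]
```

```bash
python3 -m crank '[[[0.0005,0,-0.03,0],[0.0005,0,-0.06,0],[0.0005,0,-0.06,0],[0.0005,0,-0.06,0]]]'; python3 -m crank '[[[0,0,0,0],[0,0,0,0],[0,0,0.001,0],[0,0,0.002,0],[0,0,0.003,0]]]' 0 30;  python3 -m crank '[[[0,0,0,0],[0,0,0,0]]]'
```

```text
t: 18.4
tool_pos: [0.5562, -0.0016, 0.0478]
tool_rot: [-0.066, 1.572, 0.067]
contact_force: [1.2, 0.4, 1.2]
opening: 0.0425
t: 18.82
tool_pos: [0.5577, -0.0011, 0.0523]
tool_rot: [-0.068, 1.568, 0.068]
contact_force: [1.7, 1.4, -2.7]
opening: 0.0113
t: 18.98
tool_pos: [0.5576, -0.0011, 0.0518]
tool_rot: [-0.068, 1.568, 0.068]
contact_force: [2.7, 1.4, -1.5]
opening: 0.0113
```

```bash
python3 -m crank '[[[0.001,0.001,-0.0003,0],[0.001,0.002,-0.0003,0],[0.001,0.003,-0.0003,0],[0.0009,0.004,-0.0003,0]]]'; python3 -m crank '[[[0,0.001,0,0],[-0.0001,0.002,0,0],[-0.0002,0.003,0,0]]]'; python3 -m crank '[[[0,-0.0015,0,0],[0.0001,-0.003,0,0],[0.0002,-0.0045,0,0],[0.0003,-0.006,0,0]]]'
```

```text
t: 19.32
tool_pos: [0.5583, 0.0004, 0.0516]
tool_rot: [-0.073, 1.569, 0.064]
contact_force: [-0.3, -9.2, 1.5]
opening: 0.0113
t: 19.57
tool_pos: [0.5584, 0.0028, 0.0517]
tool_rot: [-0.074, 1.569, 0.063]
contact_force: [-0.2, -10.2, 0.3]
opening: 0.0111
t: 19.9
tool_pos: [0.5584, 0.0015, 0.0516]
tool_rot: [-0.064, 1.569, 0.071]
contact_force: [0.9, 8.5, 4.9]
opening: 0.0112
```

```bash
python3 -m crank '[[[0,-0.001,0,0],[0.0001,-0.002,0,0],[0.0002,-0.003,0,0]]]'; python3 -m crank '[[[0,0.0015,0,0],[-0.0001,0.003,0,0],[-0.0002,0.0045,0,0],[-0.0003,0.006,0,0]]]';python3 -m crank '[[[0,0.001,0,0],[-0.0001,0.002,0,0],[-0.0002,0.003,0,0]]]'; python3 -m crank '[[[0,-0.0015,0,0],[0.0001,-0.003,0,0],[0.0002,-0.0045,0,0],[0.0003,-0.006,0,0]]]';python3 -m crank '[[[0,-0.001,0,0],[0.0001,-0.002,0,0],[0.0001,-0.003,0,0]]]'
```

```text
t: 20.15
tool_pos: [0.5584, 0.0007, 0.0516]
tool_rot: [-0.061, 1.569, 0.074]
contact_force: [-0.7, 14.1, 6.0]
opening: 0.0109
t: 20.48
tool_pos: [0.5583, 0.002, 0.0516]
tool_rot: [-0.071, 1.569, 0.067]
contact_force: [-0.4, -5.2, 4.6]
opening: 0.0113
t: 20.73
tool_pos: [0.5584, 0.0029, 0.0517]
tool_rot: [-0.074, 1.569, 0.063]
contact_force: [0.2, -11.3, 3.5]
opening: 0.0108
t: 21.07
tool_pos: [0.5584, 0.0014, 0.0516]
tool_rot: [-0.063, 1.569, 0.071]
contact_force: [0.1, 8.8, 6.9]
opening: 0.0112
t: 21.32
tool_pos: [0.5584, 0.0006, 0.0516]
tool_rot: [-0.06, 1.569, 0.074]
contact_force: [0.3, 13.1, 7.8]
opening: 0.0109
```

```bash
python3 -m crank '[[[0,0,0.001,0],[0,0.001,0.0018,0],[0,0.002,0.0018,0],[0,0.003,0.0018,0],[0,0.004,0.0018,0]]]'; for i in 1 2 3; do python3 -m crank '[[[0,0.001,0,0],[-0.0001,0.002,0,0]]]'; done; python3 -m crank '[[[0,0.001,0,0],[-0.0001,0.002,0,0],[-0.0002,0.003,0,0]]]'
```

```text
t: 21.73
tool_pos: [0.5576, 0.0008, 0.0518]
tool_rot: [-0.069, 1.571, 0.068]
contact_force: [2.4, -0.8, -2.0]
opening: 0.011
t: 21.9
tool_pos: [0.5576, 0.0015, 0.0523]
tool_rot: [-0.071, 1.571, 0.066]
contact_force: [1.2, -6.4, -2.2]
opening: 0.0113
t: 22.07
tool_pos: [0.5577, 0.0023, 0.0526]
tool_rot: [-0.073, 1.57, 0.064]
contact_force: [1.0, -8.1, -2.9]
opening: 0.0112
t: 22.23
tool_pos: [0.5576, 0.0042, 0.0526]
tool_rot: [-0.073, 1.571, 0.064]
contact_force: [0.7, -8.7, -1.9]
opening: 0.0111
t: 22.48
tool_pos: [0.5573, 0.0071, 0.0526]
tool_rot: [-0.072, 1.571, 0.064]
contact_force: [0.4, -8.8, -1.7]
opening: 0.0111
```

```bash
python3 -m crank '[[[0,-0.001,0,0],[0,-0.002,0,0],[0.0001,-0.003,0,0],[0.0001,-0.004,0,0],[0.0002,-0.005,0,0]]]'; for i in 1 2; do python3 -m crank '[[[0,-0.001,0,0],[0.0001,-0.002,0,0]]]'; done; python3 -m crank '[[[0,-0.001,0,0],[0.0001,-0.002,0,0],[0.0002,-0.003,0,0]]]'
```

```text
t: 22.9
tool_pos: [0.5572, 0.0061, 0.0525]
tool_rot: [-0.065, 1.571, 0.07]
contact_force: [0.2, 5.0, -1.3]
opening: 0.0111
t: 23.07
tool_pos: [0.5572, 0.0054, 0.0524]
tool_rot: [-0.063, 1.571, 0.072]
contact_force: [-0.1, 10.0, -0.6]
opening: 0.0115
t: 23.23
tool_pos: [0.5573, 0.0039, 0.0524]
tool_rot: [-0.062, 1.571, 0.073]
contact_force: [0.0, 9.3, -0.7]
opening: 0.0111
t: 23.48
tool_pos: [0.5575, 0.0012, 0.0523]
tool_rot: [-0.062, 1.571, 0.073]
contact_force: [0.7, 11.0, -1.4]
opening: 0.0113
```

```bash
python3 -m crank '[[[0,0,0,0],[0,0,0,0],[0,0,0,0]]]' 0.5;  python3 -m crank '[[[0,0,0.04,0],[0,0,0.08,0],[0.001,-0.005,0.095,0],[0.003,-0.035,0.095,0],[0.006,-0.07,0.095,0]]]' 0.7; python3 -m crank '[[[0,-0.025,0,0],[0,-0.025,0,0],[0,-0.025,0,0]]]'; python3 -c "
from station import *;o=get_obs();print(o['tool_pos'])"
```

```text
t: 23.73
tool_pos: [0.5583, -0.0023, 0.0531]
tool_rot: [-0.069, 1.57, 0.068]
contact_force: [-0.2, 0.3, 0.5]
opening: 0.0425
t: 24.15
tool_pos: [0.5656, -0.0722, 0.1508]
tool_rot: [-0.072, 1.565, 0.069]
contact_force: [0.2, -0.8, -0.8]
opening: 0.0596
t: 24.4
tool_pos: [0.5641, -0.0984, 0.148]
tool_rot: [-0.066, 1.57, 0.066]
contact_force: [-0.9, -0.1, -0.5]
opening: 0.0597
[ 0.5641212  -0.0984308   0.14801485]
```

```bash
python3 -m crank '[[[-0.0005,0.001,-0.03,0],[-0.0005,0.001,-0.055,0],[-0.0005,0.001,-0.055,0],[-0.0005,0.001,-0.055,0]]]'; python3 -m crank '[[[0,0,0,0],[0,0,0,0],[0,0,0,0],[0,0,0,0],[0,0,0,0]]]' 0 30; python3 -c "
from station import *;o=get_obs();print(o['q'][5],o['q'][0])"; python3 -m crank '[[[0,0,0,6],[0,0,0,12.5],[0,0,0,12.5],[0,0,0,12.5]]]'; python3 -c "
from station import *;o=get_obs();print(o['q'][5],o['q'][0])"; python3 -m crank '[[[0,0,0,0],[0,0,0,0],[0,0,0,0]]]' 0.7
```

```text
t: 24.73
tool_pos: [0.5622, -0.0949, 0.0912]
tool_rot: [-0.068, 1.574, 0.07]
contact_force: [0.2, 0.5, -0.0]
opening: 0.0599
t: 25.15
tool_pos: [0.5651, -0.0964, 0.0952]
tool_rot: [-0.069, 1.566, 0.067]
contact_force: [-0.4, 0.3, 6.3]
opening: 0.0308
-1.9565867895166122 -0.2988645134860948
t: 25.48
tool_pos: [0.565, -0.0957, 0.0952]
tool_rot: [-0.239, 1.554, 0.24]
contact_force: [-0.2, 3.1, 7.8]
opening: 0.0307
-2.1750120918706175 -0.29844710059523283
t: 25.73
tool_pos: [0.5635, -0.0962, 0.0926]
tool_rot: [-0.239, 1.558, 0.239]
contact_force: [0.5, 0.4, -0.5]
opening: 0.0598
```

```bash
python3 -m crank '[[[0,0,0.04,-6],[0,0,0.056,-12.5],[-0.001,0.02,0.056,-12.5],[-0.003,0.05,0.056,-12.5],[-0.005,0.08,0.056,-12.5]]]' 0.5; python3 -m crank '[[[-0.0005,0.0165,-0.03,0],[-0.0005,0.0165,-0.04,0],[-0.0005,0.0165,-0.04,0],[-0.0005,0.0165,-0.04,0]]]' ; python3 -c "
from station import *;o=get_obs();print(o['tool_pos'])"
```

```text
t: 26.15
tool_pos: [0.5588, -0.016, 0.1492]
tool_rot: [-0.066, 1.569, 0.066]
contact_force: [0.3, -0.3, 0.5]
opening: 0.0428
t: 26.48
tool_pos: [0.5574, -0.0002, 0.1077]
tool_rot: [-0.068, 1.572, 0.068]
contact_force: [0.4, -0.5, 0.4]
opening: 0.0425
[ 5.57353907e-01 -1.53919641e-04  1.07705072e-01]
```

```bash
python3 -m crank '[[[0.001,0,-0.03,0],[0.001,0,-0.06,0],[0.001,0,-0.06,0],[0.001,0,-0.06,0]]]'; python3 -m crank '[[[0,0,0,0],[0,0,0,0],[0,0,0.001,0],[0,0,0.002,0],[0,0,0.003,0]]]' 0 30;  python3 -m crank '[[[0,0,0,0],[0,0,0,0]]]'
```

```text
t: 26.82
tool_pos: [0.5583, -0.0006, 0.0482]
tool_rot: [-0.067, 1.573, 0.067]
contact_force: [0.2, -0.9, 0.4]
opening: 0.0429
t: 27.23
tool_pos: [0.5603, 0.0006, 0.0528]
tool_rot: [-0.068, 1.566, 0.068]
contact_force: [4.6, 2.3, -5.1]
opening: 0.0113
t: 27.4
tool_pos: [0.5604, 0.0006, 0.0528]
tool_rot: [-0.068, 1.567, 0.068]
contact_force: [4.6, 2.6, -0.9]
opening: 0.0113
```

```bash
python3 -m crank '[[[0.001,0.001,0,0],[0.002,0.002,0.0003,0],[0.002,0.003,0.0003,0],[0.0019,0.004,0.0003,0],[0.0018,0.005,0.0003,0]]]'; for i in 1 2; do python3 -m crank '[[[0,0.001,0,0],[-0.0001,0.002,0,0]]]'; done;  python3 -m crank '[[[0,-0.001,0,0],[0,-0.002,0,0],[0.0001,-0.003,0,0],[0.0001,-0.004,0,0],[0.0002,-0.005,0,0]]]'; for i in 1 2 3; do python3 -m crank '[[[0,-0.001,0,0],[0.0001,-0.002,0,0]]]'; done
```

```text
t: 27.82
tool_pos: [0.561, 0.0032, 0.0524]
tool_rot: [-0.073, 1.57, 0.065]
contact_force: [-0.2, -8.8, 2.1]
opening: 0.0113
t: 27.98
tool_pos: [0.5609, 0.0049, 0.0524]
tool_rot: [-0.073, 1.57, 0.064]
contact_force: [1.4, -8.3, 0.3]
opening: 0.0112
t: 28.15
tool_pos: [0.5609, 0.0069, 0.0524]
tool_rot: [-0.073, 1.57, 0.064]
contact_force: [0.9, -8.6, 0.1]
opening: 0.0109
t: 28.57
tool_pos: [0.5609, 0.0057, 0.0524]
tool_rot: [-0.065, 1.57, 0.07]
contact_force: [-0.5, 6.1, 3.7]
opening: 0.011
t: 28.73
tool_pos: [0.561, 0.005, 0.0524]
tool_rot: [-0.063, 1.57, 0.072]
contact_force: [-0.9, 10.2, 5.1]
opening: 0.0109
t: 28.9
tool_pos: [0.561, 0.0036, 0.0524]
tool_rot: [-0.062, 1.57, 0.073]
contact_force: [0.6, 10.3, 5.4]
opening: 0.0109
t: 29.07
tool_pos: [0.5611, 0.0018, 0.0524]
tool_rot: [-0.062, 1.57, 0.073]
contact_force: [-0.5, 11.0, 5.5]
opening: 0.0108
```

```bash
python3 -m crank '[[[0,0.001,0.001,0],[0,0.002,0.0012,0],[0,0.003,0.0012,0],[-0.0001,0.004,0.0012,0],[-0.0002,0.005,0.0012,0]]]'; for i in 1 2; do python3 -m crank '[[[0,0.001,0,0],[-0.0001,0.002,0,0]]]'; done;  python3 -m crank '[[[0,-0.001,0,0],[0,-0.002,0,0],[0.0001,-0.003,0,0],[0.0001,-0.004,0,0],[0.0002,-0.005,0,0]]]'; for i in 1 2 3; do python3 -m crank '[[[0,-0.001,0,0],[0.0001,-0.002,0,0]]]'; done
```

```text
t: 29.48
tool_pos: [0.5607, 0.0027, 0.0527]
tool_rot: [-0.07, 1.571, 0.067]
contact_force: [0.5, -2.4, -1.8]
opening: 0.0113
t: 29.65
tool_pos: [0.5608, 0.0035, 0.0531]
tool_rot: [-0.072, 1.57, 0.065]
contact_force: [0.1, -6.7, -2.5]
opening: 0.0112
t: 29.82
tool_pos: [0.5608, 0.0053, 0.0532]
tool_rot: [-0.072, 1.57, 0.065]
contact_force: [-0.1, -7.6, -2.2]
opening: 0.0112
t: 30.23
tool_pos: [0.5607, 0.0039, 0.0531]
tool_rot: [-0.065, 1.57, 0.071]
contact_force: [0.5, 7.8, -0.2]
opening: 0.0113
t: 30.4
tool_pos: [0.5607, 0.0026, 0.053]
tool_rot: [-0.064, 1.571, 0.072]
contact_force: [0.2, 7.6, -1.0]
opening: 0.011
t: 30.57
tool_pos: [0.5608, 0.0008, 0.053]
tool_rot: [-0.064, 1.571, 0.072]
contact_force: [1.3, 7.9, -0.3]
opening: 0.0111
t: 30.73
tool_pos: [0.5609, -0.0012, 0.053]
tool_rot: [-0.064, 1.57, 0.072]
contact_force: [0.7, 8.1, -2.5]
opening: 0.0107
```

```bash
python3 -m crank '[[[0,0,0,0],[0,0,0,0],[0,0,0,0]]]' 0.5;  python3 -m crank '[[[0,0,0.04,0],[0,0,0.08,0],[0.001,-0.005,0.095,0],[0.002,-0.035,0.095,0],[0.004,-0.07,0.095,0]]]' 0.7; python3 -m crank '[[[0,-0.022,0,0],[0,-0.022,0,0],[0,-0.022,0,0]]]'; python3 -c "
from station import *;o=get_obs();print(o['tool_pos'])"
```

```text
t: 30.98
tool_pos: [0.5616, -0.0039, 0.0537]
tool_rot: [-0.069, 1.569, 0.068]
contact_force: [0.4, 0.3, -0.4]
opening: 0.0426
t: 31.4
tool_pos: [0.5669, -0.0737, 0.1514]
tool_rot: [-0.072, 1.565, 0.069]
contact_force: [0.7, -0.4, -0.6]
opening: 0.0599
t: 31.65
tool_pos: [0.5654, -0.0967, 0.1485]
tool_rot: [-0.066, 1.57, 0.066]
contact_force: [0.1, 0.2, -0.2]
opening: 0.0593
[ 0.56535374 -0.09672558  0.1485102 ]
```

```bash
python3 -m crank '[[[-0.0015,-0.001,-0.03,0],[-0.0015,-0.001,-0.055,0],[-0.0015,-0.001,-0.055,0],[-0.0015,-0.001,-0.055,0]]]'; python3 -m crank '[[[0,0,0,0],[0,0,0,0],[0,0,0,0],[0,0,0,0],[0,0,0,0]]]' 0 30; python3 -c "
from station import *;o=get_obs();print(o['q'][5],o['q'][0])"; python3 -m crank '[[[0,0,0,4],[0,0,0,8],[0,0,0,8],[0,0,0,8]]]'; python3 -c "
from station import *;o=get_obs();print(o['q'][5],o['q'][0])"; python3 -m crank '[[[0,0,0,0],[0,0,0,0],[0,0,0,0]]]' 0.7; python3 -m crank '[[[0,0,0.04,-4],[0,0,0.056,-8],[-0.001,0.02,0.056,-8],[-0.003,0.05,0.056,-8],[-0.004,0.08,0.056,-8]]]' 0.5; python3 -m crank '[[[-0.0005,0.016,-0.03,0],[-0.0005,0.016,-0.04,0],[-0.0005,0.016,-0.04,0],[-0.0005,0.016,-0.04,0]]]' ; python3 -c "
from station import *;o=get_obs();print(o['tool_pos'])"
```

```text
t: 31.98
tool_pos: [0.5625, -0.0953, 0.0917]
tool_rot: [-0.068, 1.574, 0.07]
contact_force: [-0.5, 0.3, 0.3]
opening: 0.0601
t: 32.4
tool_pos: [0.5653, -0.0964, 0.0957]
tool_rot: [-0.068, 1.566, 0.068]
contact_force: [-0.6, 3.2, 6.6]
opening: 0.031
-1.957282345702302 -0.2992194286395525
t: 32.73
tool_pos: [0.5652, -0.0959, 0.0957]
tool_rot: [-0.177, 1.56, 0.179]
contact_force: [-1.3, 3.9, 7.0]
opening: 0.0309
-2.097079669891097 -0.29896757803077334
t: 32.98
tool_pos: [0.5638, -0.0969, 0.0933]
tool_rot: [-0.178, 1.563, 0.177]
contact_force: [-0.8, 0.4, 0.3]
opening: 0.0601
t: 33.4
tool_pos: [0.56, -0.0167, 0.1498]
tool_rot: [-0.067, 1.569, 0.066]
contact_force: [-0.0, -0.6, 0.6]
opening: 0.0427
t: 33.73
tool_pos: [0.5586, -0.0012, 0.1082]
tool_rot: [-0.068, 1.572, 0.068]
contact_force: [-0.1, -0.2, 0.0]
opening: 0.0426
[ 0.55858402 -0.00123634  0.10823957]
```

```bash
python3 -m crank '[[[0.0025,-0.001,-0.03,0],[0.0025,-0.001,-0.06,0],[0.0025,-0.001,-0.06,0],[0.0025,-0.001,-0.06,0]]]'; python3 -m crank '[[[0,0,0,0],[0,0,0,0],[0,0,0.001,0],[0,0,0.002,0],[0,0,0.003,0]]]' 0 30;  python3 -m crank '[[[0,0,0,0],[0,0,0,0]]]'
```

```text
t: 34.07
tool_pos: [0.561, -0.0026, 0.0487]
tool_rot: [-0.067, 1.573, 0.067]
contact_force: [-0.2, 0.5, -0.3]
opening: 0.0428
t: 34.48
tool_pos: [0.5629, -0.0015, 0.0533]
tool_rot: [-0.068, 1.567, 0.068]
contact_force: [3.7, 1.4, -3.9]
opening: 0.011
t: 34.65
tool_pos: [0.563, -0.0015, 0.0532]
tool_rot: [-0.068, 1.567, 0.068]
contact_force: [4.2, 2.5, -0.2]
opening: 0.0112
```

```bash
python3 -m crank '[[[0.001,0.001,0,0],[0.0018,0.002,0.001,0],[0.0018,0.003,0.001,0],[0.0018,0.004,0.001,0],[0.0017,0.005,0.001,0]]]'; for i in 1 2 3; do python3 -m crank '[[[0,0.001,0,0],[-0.0001,0.002,0,0]]]'; done;  python3 -m crank '[[[0,-0.001,0,0],[0,-0.002,0,0],[0.0001,-0.003,0,0],[0.0001,-0.004,0,0],[0.0002,-0.005,0,0]]]'; for i in 1 2 3; do python3 -m crank '[[[0,-0.001,0,0],[0.0001,-0.002,0,0]]]'; done
```

```text
t: 35.07
tool_pos: [0.5631, 0.002, 0.0529]
tool_rot: [-0.071, 1.571, 0.066]
contact_force: [0.9, -6.3, -2.1]
opening: 0.0112
t: 35.23
tool_pos: [0.563, 0.004, 0.053]
tool_rot: [-0.071, 1.571, 0.066]
contact_force: [0.9, -6.5, -2.5]
opening: 0.0109
t: 35.4
tool_pos: [0.5628, 0.006, 0.0529]
tool_rot: [-0.071, 1.571, 0.066]
contact_force: [1.5, -6.3, -1.6]
opening: 0.0109
t: 35.57
tool_pos: [0.5627, 0.008, 0.0529]
tool_rot: [-0.071, 1.572, 0.066]
contact_force: [1.2, -4.6, -1.8]
opening: 0.0113
t: 35.98
tool_pos: [0.5629, 0.0061, 0.053]
tool_rot: [-0.064, 1.571, 0.071]
contact_force: [0.1, 6.3, -0.7]
opening: 0.0111
t: 36.15
tool_pos: [0.563, 0.0043, 0.053]
tool_rot: [-0.064, 1.571, 0.071]
contact_force: [0.7, 6.3, -0.6]
opening: 0.0114
t: 36.32
tool_pos: [0.5632, 0.0023, 0.053]
tool_rot: [-0.065, 1.571, 0.071]
contact_force: [0.4, 6.6, -1.4]
opening: 0.0111
t: 36.48
tool_pos: [0.5633, 0.0003, 0.053]
tool_rot: [-0.065, 1.571, 0.071]
contact_force: [0.3, 5.7, -0.9]
opening: 0.0111
```

```bash
python3 -m crank '[[[0,0,-0.001,0],[0,0.001,-0.001,0],[0,0.002,-0.001,0],[0,0.003,-0.001,0],[-0.0001,0.004,-0.001,0]]]'; python3 -m crank '[[[0,0.001,0,0],[-0.0001,0.002,0,0]]]'; python3 -m crank '[[[0,-0.001,0,0],[0,-0.002,0,0],[0.0001,-0.003,0,0],[0.0001,-0.004,0,0],[0.0002,-0.005,0,0]]]'; python3 -m crank '[[[0,-0.001,0,0],[0.0001,-0.002,0,0],[0.0001,-0.003,0,0]]]';  python3 -m crank '[[[0,0,0,0],[0,0,0,0],[0,0,0,0]]]' 0.5;  python3 -m crank '[[[0,0,0.04,0],[0,0,0.08,0],[0,0.04,0.1,0],[0,0.08,0.12,0],[0,0.12,0.15,0]]]'; python3 -m crank '[[[0,0.15,0.05,0],[0,0.15,0.05,0],[0,0.15,0.05,0],[0,0.15,0.05,0],[0,0.15,0.05,0]]]'; python3 - <<'E'
from h import *
np.set_printoptions(precision=4,suppress=True)
for n,(x,y,w,h) in(("side",(215,165,130,90)),("top",(200,165,110,80))):
    im,d=get_image(n);np.savez(f"{n}9.npz",im=im,d=d)
    s=6 if n=="side" else 7
    cv2.imwrite(f"pics/{n}9.png",cv2.resize(im[y:y+h,x:x+w,::-1],None,fx=s,fy=s,interpolation=cv2.INTER_CUBIC))
E
```

```text
t: 36.9
tool_pos: [0.5638, 0.0013, 0.0527]
tool_rot: [-0.071, 1.57, 0.066]
contact_force: [-1.5, -4.9, 3.1]
opening: 0.0109
t: 37.07
tool_pos: [0.5641, 0.0023, 0.0527]
tool_rot: [-0.072, 1.569, 0.065]
contact_force: [-0.7, -7.9, 0.9]
opening: 0.0109
t: 37.48
tool_pos: [0.5642, 0.0008, 0.0527]
tool_rot: [-0.065, 1.569, 0.07]
contact_force: [-0.9, 6.4, 4.9]
opening: 0.0112
t: 37.73
tool_pos: [0.5642, -0.0009, 0.0527]
tool_rot: [-0.063, 1.569, 0.072]
contact_force: [0.1, 9.4, 5.3]
opening: 0.0111
t: 37.98
tool_pos: [0.5634, -0.0038, 0.0517]
tool_rot: [-0.069, 1.571, 0.068]
contact_force: [0.0, -0.3, -0.2]
opening: 0.0426
t: 38.4
tool_pos: [0.5631, 0.1054, 0.1939]
tool_rot: [-0.067, 1.571, 0.067]
contact_force: [0.9, -0.2, -1.0]
opening: 0.0427
t: 38.82
tool_pos: [0.5643, 0.2598, 0.2466]
tool_rot: [-0.07, 1.565, 0.075]
contact_force: [0.2, 0.9, 0.7]
opening: 0.0423
```

View pics/side9.png

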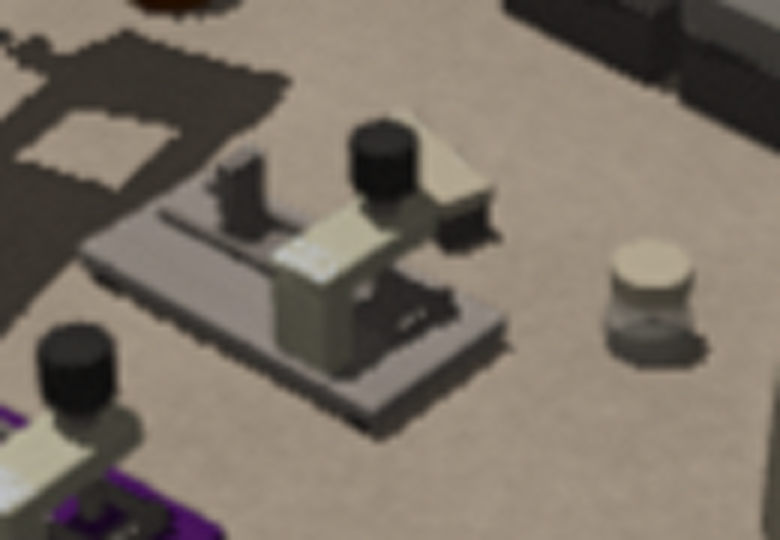

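View pics/top9.png

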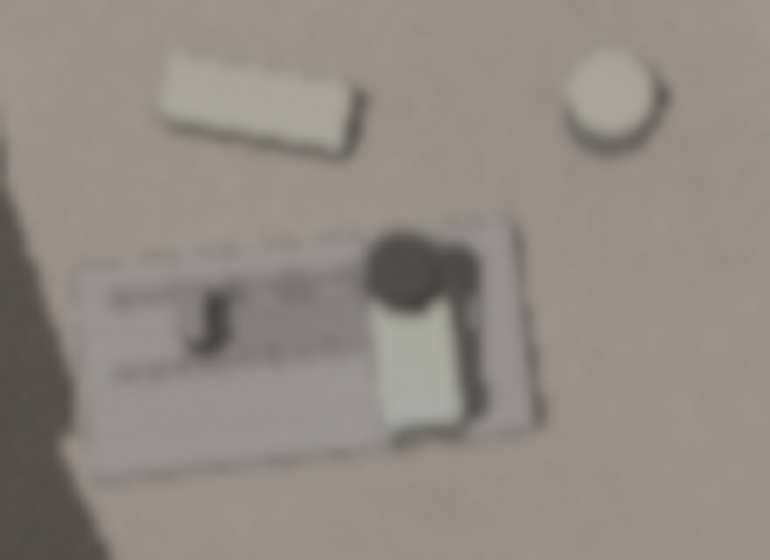

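```bash
python3 - <<'E'
from h import *
np.set_printoptions(precision=4,suppress=True)
T=lambda u,v:(200+(u+.5)/7-.5,165+(v+.5)/7-.5)
S=lambda u,v:(215+(u+.5)/6-.5,165+(v+.5)/6-.5)
a=onplane("top",[T(140,328),T(214,322)],.06);b=onplane("side",[S(192,132),S(242,157)],.068);print(a,b,a[1]-a[0],b[1]-b[0])
s0=np.load("top0.npz")['im'];s9=np.load("top9.npz")['im']
# x-shift of the tab between frames by template matching in each view
for n,(x,y,w,h) in(("top",(214,205,10,14)),("side",(241,183,13,19))):
  i0=np.load(n+"0.npz")['im'];i9=np.load(n+"9.npz")['im']
  t=i0[y:y+h,x:x+w];r=cv2.matchTemplate(i9[y-5:y+h+15,x-5:x+w+20],t,cv2.TM_CCOEFF_NORMED);print(n,cv2.minMaxLoc(r)[1],np.array(cv2.minMaxLoc(r)[3])-5)
E
```

```text
[[ 0.5496  0.0232  0.06  ]
 [ 0.5513 -0.0097  0.06  ]] [[ 0.547   0.0328  0.068 ]
 [ 0.5502 -0.0025  0.068 ]] [ 0.0017 -0.0329  0.    ] [ 0.0033 -0.0353  0.    ]
top 0.9628720283508301 [11 -1]
side 0.8691573739051819 [8 5]
```

```bash
python3 -m crank '[[[0,0,0,0],[0,0,0,0]]]'; python3 -c "
from station import *;print(finish_job())"
```

```text
t: 39.08
tool_pos: [0.5636, 0.2533, 0.2427]
tool_rot: [-0.068, 1.572, 0.066]
contact_force: [-0.7, 0.4, 0.4]
opening: 0.0428
the job is handed in; nothing more can be done
None
```

The gauge is home in the gap with a light drag on it, and the job was handed in at about 39 s of the 72 s allowed. No verdict came back, so the results below are my own readings.

**Gauge:** I slid it about 34 mm until it met the stop, where it took a steady 14 N and stopped moving. In the last pictures its tab has moved 33–35 mm from the start. That puts it within about 3 mm of home.

**Screw:** I turned it down 1.50 rad and the gauge was still free, then 0.84 rad more, which dragged too hard. I backed off 0.22 rad and then 0.14 rad.

**Drag:** Sliding the gauge to and fro took about 9.2–9.5 N at the deepest setting, then 7.7 N, and 6.2 N at the final setting. From that I estimate the screw presses with about 4.5–5.6 N.

**Readings that disagreed or were less clean:**
- **False contact:** an early feel read about 5 N because I was pushing the gauge sideways against the rail. With that side load removed, it turned out the screw was not touching yet.
- **Final strokes:** the last strokes before letting go read 8–9 N because the fingers were pressing down by up to 5 N. Correcting for that brings them close to the 6.2 N reading.
- **Grip drift:** the fingers slipped about 1 cm sideways on the tab over the repeated grips, but they still held it and slid the gauge.

At the end the gripper was open and clear of everything. The jar and slide box looked unmoved in the last close-up pictures. I did not compare the other bystanders before and after, but the arm's moves kept clear of them.

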